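# Load the kit tray and hold the spring clip gaping over its job plate

## Robot

A 6-joint arm with a two-finger parallel gripper is mounted at the origin on a cart in front of the work surface, level with it; the furniture and walls round the work are solid. World frame = base frame: x ahead of the robot, y to its left, z up, the work surface at z = 0. Lengths are in m, angles in rad, forces in N, time in s.
With the tool pointing down it reaches from about 0.375 to 0.925 m from the base axis. Payload 5.7 kg.
Tool frame: the origin (TCP) lies at the very end of the fingers, on their centre line; the grasp point (between the pads) lies 19 mm behind it; z points along the fingers, y is the line along which they close (so a half turn about z gives the same grasp; the last joint's range is limited). The gripper opens to 88 mm and grips with 3 to 60 N. Pads are 20 mm wide; open, the fingers measure 115 mm over their backs; the gripper's body (75 mm by 178 mm) begins 61 mm behind the grasp point.
Start: joints at [1.145, 0.359, 1.51, -0, 1.272, -0.115], TCP at [0.183, 0.571, 0.223] pointing down, gripper open.
Joint ranges: [-2.97, 2.97], [-1.01, 2.36], [0.21, 2.38], [-0.96, 4.11], [0.2, 2.71], [-2.98, 2.98]. Speed limits (rad/s): [2.39, 2.39, 3.14, 3.14, 3.14, 3.14].

## Interface

Orientations are given as a unit quaternion [x, y, z, w].
In Python, from workcell import status, vision, manip gives the robot as it stands. The module is installed in compiled form; this text tells all that it offers.
- The arm moves only by the tool arm_command, never from a script. Its argument "rows" is text: rows parted by semicolons, each of 5 numbers parted by spaces: the opening, from 0 (shut) to 1 (fully open), then the shift along the tool's x, y, z in m, then the turn about the tool's z in rad. In form: fingers x y z turn; .... A call has 1 to 8 rows; each row is the pose to reach, as a shift and turn from the pose commanded when the call began, along the tool's axes at that moment; what a row does not reach only later rows make up. A row lasts 1/10 s, in which the tool goes at most 50 mm and 8.59 degrees, less where a joint would pass 70% of its speed; a pose out of reach is approached as far as the arm can. A call with a gripper value outside its range is refused whole. The fingers move at their own pace and stop on an object; the grip force is fixed at half the most. Time passes only in rows, so rows that repeat a pose let the fingers close. It gives the time, the measured TCP pose, the force, the opening and the grip force at its end, in the units of the state.
- status.observe(): the state, without advancing time (a new reading comes with each control period).
- vision.get_image(name): name is "scene" or "top" or "wrist"; returns (picture, depth): 480x640x3 uint8, red, green, blue; 480x640 float32, m along the optical axis (not along the pixel's ray), 0 where there is no reading.
- vision.camera_params(name): a dict with "fx", "fy", "cx", "cy" (pixels), "dist" ([k1, k2, p1, p2, k3] as OpenCV has them; the pictures are not rectified), "R" (3x3) and "t" (3): a world point X has camera coordinates R X + t. Camera axes: x right, y down, z forward; pixel columns grow to the right and rows downward; lengths in m; the calibration is good to about 2 mm. A picture is of the moment at which its call begins: read the wrist's pose just before it. camera_params takes no time and is no camera call; for the wrist camera it gives the pose at the moment of the call.
- manip.sign_off(): hands the job in; it is judged then, once.
Trained networks look in the newest picture that a camera, given by its name, has taken for a name from the list of things; names that differ only in an ending like _2 or _b are one class to them, and where a whole thing is asked for, a point or a joint stands for the part that bears it (a point fixed in the world has none). Each returns a list of dicts, best first, with "confidence" (0 to 1); they miss things now and then, are a little off and sometimes report something else, mostly with a low value. They report only what shows in the picture. A call takes as long as a camera call. They do not tell look-alikes from the thing itself.
- vision.boxes_of(camera, label): "xyz" ([x, y, z] in m, in the coordinates of the camera as it stood for that picture, good to about 4 mm: the middle of the surface that is visible of it).
- vision.outline_of(camera, label): "mask" (480x640 bool, what is visible of it).
- vision.place_of(camera, label): "xyz" ([x, y, z] in m, in the coordinates of the camera as it stood for that picture, good to about 4 mm: a listed point, or the origin of a listed thing).
The state is a dict: "time_s": time; "joint_pos": joint angles; "qvel": joint speeds; "effort": joint torques, N m; "ee_pos": TCP position; "orientation": TCP orientation; "force": force on the tool from outside, world axes, zero at the start; "ft_torque": the same for the moment, N m; "finger_gap": finger opening in m; "finger_force": force on a finger pad.
Only numpy, scipy, OpenCV 4.12 (cv2) and the standard library are available. Lean on these libraries where they do the work, as an engineer would, in place of code of your own. Each camera call takes 0.05 s, during which the arm holds its last target. There are 200 camera calls.

## Task

Kit up the tray: drop the hex nut into the small pocket and the flanged brass bush, flange down, into the large one, so that both lie flat in their pockets. Then squeeze the handles of the spring clip to take it off its stand, and hold it wide open astride the middle of the top edge of the tray's upright plate, one jaw well down on each side of the plate and the clip touching it nowhere, so that I can slip the drawing in. Finish like that, still squeezing and holding the clip up; leave the marker, the drilled block and the tape measure where they are.

Things in the scene. Friction and masses are not known exactly. Their poses are not given: they have to be found in the camera images.
- tray: Kit tray, fixed to the bench: grey plastic slab 130 (x) x 150 (y) x 14 mm high, origin at the centre of its underside. Two round pockets 7 mm deep in its top. At x = +50 mm an upright aluminium job plate stands across it: 3 mm thick (x), 120 mm wide (y), its top edge 80 mm above the bench, held at its foot by black strips 10 mm high. Otherwise nothing stands on it.
- nut_pocket (a point): Centre of the floor of the small pocket, 32 mm across, in the tray at x = -20, y = +42 mm, 7 mm above the bench (the tray's top is 7 mm above this point). Axes as the tray.
- bush_pocket (a point): Centre of the floor of the large pocket, 56 mm across, in the tray at x = -20, y = -32 mm, 7 mm above the bench (the tray's top is 7 mm above this point). Axes as the tray.
- plate_top (a point): Middle of the top edge of the tray's upright plate, 80 mm above the bench. x across the plate's thickness (3 mm), y along its edge (120 mm), z up.
- nut: Hexagonal steel nut lying flat on the bench, 10 mm high, 19 mm across flats (flats face its x axis and every 60 degrees on), 22 mm across corners, 20 g. Origin at the centre of its underside, z up.
- bush: Brass bush standing on its flange on the bench: flange 46 mm across, flange 5 mm thick, sleeve above it 34 mm across with an open bore, 120 g, 30 mm high in all. Origin at the centre of its underside, z up.
- stand: Clip stand, fixed to the bench: dark foot 70 (x) x 100 (y) x 12 mm, origin at the centre of its underside, with an upright steel strip 3 mm thick (x) and 90 mm wide (y) whose top edge is 61 mm above the bench (the strip's lowest 7 mm above the foot is 15 mm thick).
- clip: Steel spring clip like a big clothes peg, 80 g, clamped astride the stand's strip, handles up, jaws down. Origin on its hinge axis (its y axis), at the start 75 mm above the bench and parallel to the strip. The frame belongs to the side with handle and jaw at -x (it leans by half of clip_gape when squeezed evenly); the other side mirrors it. Hinge coil radius 5.5 mm; mouth 26 mm deep.
- clip_grip (a point): Point midway between the ends of the two handles before squeezing, 42 mm above the hinge on the clip's z axis. The handles end in rolled lips 6 mm thick and 34 mm long along y, 50 mm apart (x) over their outsides when clamped, about 26 mm when fully squeezed; below the lips the handles slope inward, so fingers meet only the lips.
- jaw_a (a point): Inner edge of the jaw tip at the clip's -x side, middle of its width, 32 mm below the hinge. Each jaw is 36 mm wide (y); the tip is 6 mm high and 8 mm thick, the jaw above it 3 mm thick and set back 8 mm. Axes as the clip.
- jaw_b (a point): Inner edge of the jaw tip at the clip's +x side, in the middle of its width.
- clip_gape (a joint): Opening angle of the clip, rad: 0 when clamped on a 3 mm plate, 0.55 at the stop (jaw tips about 20 mm apart; about 3 mm + 32 mm per rad). The spring closes the jaws: squeezing at the lips takes about 6 N at 0 and 12 N at the stop, and it snaps shut as soon as it is not squeezed.
- marker: Bystander: black and white marker pen lying in front of the tray, 135 mm long. Origin at the centre of its underside.
- block: Bystander: drilled aluminium block 40 x 60 x 38 mm. Origin at the centre of its underside.
- tape_case: Bystander: yellow tape measure 35 x 93 x 67 mm standing on edge to the right of the tray. Origin at its underside.
Mind the look-alikes: they are no part of the job. Leave any pink look-alike of the clip alone.

How it is judged:
On the way, in this order (a step that is already met when the one before it is completed fails the run):
1. the nut lies flat in the small pocket and the bush in the large one, both let go (horizontal distance between nut and nut_pocket below 0.01 m and z of nut in the frame of nut_pocket below 0.004 m and angle between each of nut, bush's own z axis and vertical below 0.15 rad and horizontal distance between bush and bush_pocket below 0.01 m and z of bush in the frame of bush_pocket below 0.004 m and contact force between the fingers and nut below 0.1 N and contact force between the fingers and bush below 0.1 N), for 0.2 s.
2. the clip is squeezed open and lifted clear of its stand (value of joint clip_gape above 0.2 rad and height (world z) of jaw_a above 0.065 m and contact force between clip and stand below 0.1 N and contact force between clip and the fingers above 2 N), for 0.1 s.
At the end, for the whole second after the job is handed in: Nut and bush flat in their pockets (10 mm of centre, 4 mm of floor). Fingers hold the clip squeezed (over 2 N), open over 0.30 rad, still, touching no tray or plate; jaw tips either side of the plate, 7 mm or more below its top edge, within 30 mm of its middle, hinge parallel within 0.3 rad (horizontal distance between nut and nut_pocket below 0.01 m and z of nut in the frame of nut_pocket below 0.004 m and angle between each of nut, bush's own z axis and vertical below 0.15 rad and horizontal distance between bush and bush_pocket below 0.01 m and z of bush in the frame of bush_pocket below 0.004 m and value of joint clip_gape above 0.3 rad and ((x of jaw_a in the frame of plate_top below -0.0025 m and x of jaw_b in the frame of plate_top above 0.0025 m) or (x of jaw_b in the frame of plate_top below -0.0025 m and x of jaw_a in the frame of plate_top above 0.0025 m)) and z of each of jaw_a, jaw_b in the frame of plate_top below -0.007 m and y of jaw_a in the frame of plate_top between -0.03 and 0.03 m and y of jaw_b in the frame of plate_top between -0.03 and 0.03 m and angle between the y axis of clip and the y axis of plate_top, either way round below 0.3 rad and contact force between clip and tray below 0.3 N and contact force between clip and the fingers above 2 N and linear speed of clip below 0.02 m/s); the arm keeps its last pose, push and grip.
It fails at once if the marker pen is moved more than 20 mm (distance of marker from where it was at the start of the episode above 0.02 m).
It fails at once if the drilled aluminium block is moved more than 20 mm (distance of block from where it was at the start of the episode above 0.02 m).
It fails at once if the tape measure is moved more than 20 mm (distance of tape_case from where it was at the start of the episode above 0.02 m).
It also fails if it takes over 67 s, if anything falls off the work surface, if the arm or the gripper's body presses on something with over 40 N, if the wrist force passes 120 N, or if a joint passes its speed limit or range.

## Working session

There is one attempt and no reset: what is moved stays moved. The work goes in short steps, Python scripts to look and compute and a tool call to move; the robot and the scene stay as the last step left them, time stands still between calls to the robot, and variables do not carry over. Pictures are saved under pics/ and viewed, at most 10 in all, crops included, and the job is handed in when it is done.

Besides the shell and the picture viewer there is one more tool, called after "Call:" as name(argument=value, ...) on one line, values as JSON. arm_command: Moves the arm, as the interface text tells. Its arguments: {"type":"object","properties":{"rows":{"type":"string"}},"required":["rows"]}

```bash
mkdir -p pics; cat > h.py <<'E'
import numpy as np, cv2
from workcell import status, vision, manip
def w(cam,x,P=None):
    P=P or vision.camera_params(cam); return np.array(P["R"]).T@(np.array(x)-np.array(P["t"]))
def px(cam,X,P=None):
    P=P or vision.camera_params(cam); c=np.array(P["R"])@np.array(X)+np.array(P["t"])
    K=np.array([[P["fx"],0,P["cx"]],[0,P["fy"],P["cy"]],[0,0,1.]])
    return cv2.projectPoints(c.reshape(1,3),np.zeros(3),np.zeros(3),K,np.array(P["dist"]))[0].ravel().round(0)
def cloud(cam,depth,mask,P=None):
    P=P or vision.camera_params(cam); v,u=np.nonzero(mask&(depth>0))
    K=np.array([[P["fx"],0,P["cx"]],[0,P["fy"],P["cy"]],[0,0,1.]])
    n=cv2.undistortPoints(np.stack([u,v],1).astype(float).reshape(-1,1,2),K,np.array(P["dist"])).reshape(-1,2)
    z=depth[v,u]; c=np.c_[n[:,0]*z,n[:,1]*z,z]
    return (c-np.array(P["t"]))@np.array(P["R"])
E
python3 - <<'E'
from h import *
np.set_printoptions(precision=4,suppress=True)
print(status.observe())
ims=[]
for c in ["scene","top"]:
    im,d=vision.get_image(c); cv2.imwrite(f"pics/{c}.png",im[...,::-1]); np.savez(c,im=im,d=d)
    for l in ["tray","nut_pocket","bush_pocket","plate_top","nut","bush","stand","clip","clip_grip","marker","block","tape_case"]:
        for r in vision.place_of(c,l): 
            X=w(c,r["xyz"]); print(c,l,round(r["confidence"],2),X,px(c,X))
E
```

```text
{'time_s': 0.0, 'joint_pos': array([ 1.1449,  0.3595,  1.5114, -0.    ,  1.2725, -0.1151]), 'qvel': array([ 0.0014,  0.0003,  0.0012, -0.0009, -0.0021,  0.0004]), 'effort': array([ -0.003 , -51.5385, -27.072 ,   0.0671,   0.0355,  -0.0001]), 'ee_pos': array([0.1832, 0.5707, 0.2219]), 'orientation': array([ 0.1548,  0.988 , -0.0008, -0.0002]), 'force': array([-0.2055,  0.4195,  0.1477]), 'ft_torque': array([ 0.004 , -0.0199,  0.011 ]), 'finger_force': 0.0, 'finger_gap': 0.08782048016661441}
scene tray 0.85 [ 0.5492  0.0194 -0.0057] [316. 273.]
scene tray 0.35 [ 0.4726 -0.2795  0.1124] [421. 290.]
scene nut_pocket 0.61 [0.5406 0.0665 0.0029] [298. 265.]
scene nut_pocket 0.56 [ 0.423   0.0426 -0.0028] [275. 294.]
scene bush_pocket 0.68 [ 0.4687 -0.2805  0.0731] [419. 307.]
scene bush_pocket 0.6 [ 0.5291 -0.0039  0.0052] [319. 276.]
scene plate_top 0.95 [0.6012 0.0127 0.0776] [331. 234.]
scene plate_top 0.57 [0.4253 0.3084 0.0002] [193. 256.]
scene nut 0.36 [ 0.6081  0.2925 -0.0002] [247. 229.]
scene nut 0.19 [ 0.6608 -0.2153  0.0004] [426. 281.]
scene bush 0.64 [ 0.4255  0.3072 -0.003 ]
[... 835 characters left out ...]

top bush_pocket 0.91 [ 0.523  -0.0102  0.0062] [304. 236.]
top plate_top 0.65 [0.5989 0.0114 0.0786] [293. 198.]
top nut 0.53 [ 0.604   0.2884 -0.0052] [175. 205.]
top bush 0.74 [0.4275 0.3042 0.0028] [166. 281.]
top stand 0.67 [0.4245 0.3013 0.0031] [168. 283.]
top stand 0.6 [ 0.4616 -0.2979  0.0012] [429. 260.]
top clip 0.84 [ 0.3561 -0.2575  0.0273] [416. 307.]
top clip 0.63 [ 0.4656 -0.2842  0.0717] [431. 257.]
top clip_grip 0.77 [ 0.3591 -0.2576  0.0688] [421. 306.]
top clip_grip 0.73 [ 0.6533 -0.2162 -0.0007] [390. 180.]
top clip_grip 0.67 [ 0.4673 -0.2805  0.1143] [435. 255.]
top marker 0.8 [ 0.4223  0.0383 -0.0044] [284. 281.]
top tape_case 0.87 [ 0.655  -0.2182 -0.0017] [391. 179.]
```

View both.

View pics/scene.png

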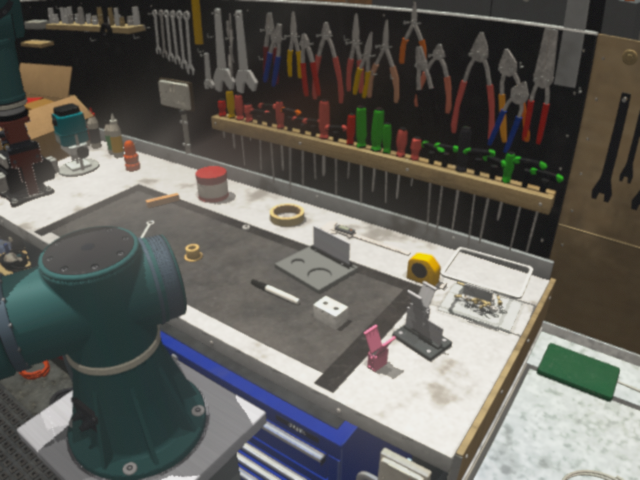

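View pics/top.png

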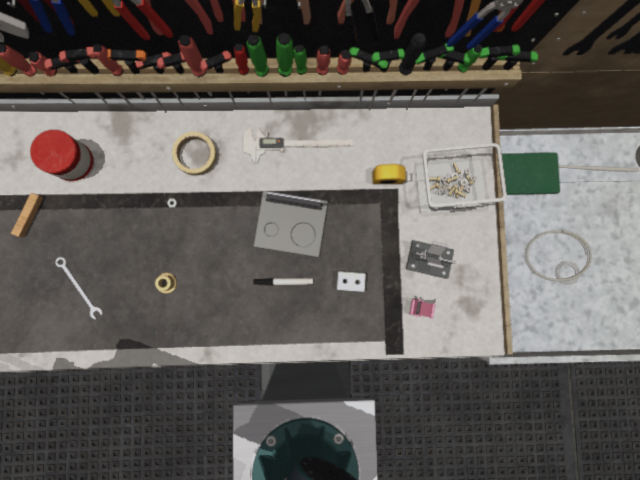

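```bash
python3 - <<'E'
from h import *
np.set_printoptions(precision=4,suppress=True)
im=np.load("top.npz")["im"]; sc=np.load("scene.npz")["im"]
a=cv2.resize(im[170:330,140:240],(500,600)[::1],interpolation=cv2.INTER_CUBIC)
b=cv2.resize(sc[250:370,350:450],(300,360),interpolation=cv2.INTER_CUBIC)
c=np.zeros((600,800,3),np.uint8); c[:, :500]=cv2.resize(im[180:300,140:240],(500,600),interpolation=cv2.INTER_CUBIC); c[:360,500:]=b
c[360:600,500:]=cv2.resize(im[230:330,375:475],(300,240))
cv2.imwrite("pics/crop.png",c[...,::-1])
P=vision.camera_params("top")
# masks & clouds
for cam in ["top","scene"]:
    vision.get_image(cam)
    d=np.load(cam+".npz")["d"]
    for l in ["nut","bush","clip","stand","plate_top","tray","nut_pocket"]:
        for r in vision.outline_of(cam,l)[:3]:
            p=cloud(cam,d,r["mask"])
            if len(p)<5: continue
            q=p[p[:,2]>p[:,2].max()-0.006][:,:2]
            (cx,cy),(ww,hh),ang=cv2.minAreaRect(q.astype(np.float32))
            print(cam,l,round(r["confidence"],2),len(p),"z",p[:,2].min().round(3),p[:,2].max().round(3),"all",p.mean(0),"toprect",round(cx,4),round(cy,4),round(ww,4),round(hh,4),round(ang,1))
E
```

```text
top bush 0.71 303 z -0.002 0.033 all [0.4245 0.3016 0.0166] toprect 0.4237 0.305 0.0321 0.0308 88.5
top clip 0.78 372 z 0.012 0.121 all [ 0.4699 -0.2838  0.0932] toprect 0.4678 -0.2824 0.028 0.0479 74.0
top clip 0.62 383 z -0.004 0.08 all [ 0.3533 -0.2647  0.0494] toprect 0.3548 -0.2599 0.0492 0.03 79.7
top stand 0.71 1031 z -0.005 0.121 all [ 0.4593 -0.2955  0.0154] toprect 0.4444 -0.2791 0.0322 0.0038 77.1
top plate_top 0.76 3685 z -0.003 0.084 all [0.5508 0.0198 0.0157] toprect 0.6012 0.0108 0.1157 0.0036 79.6
top tray 0.59 3626 z -0.001 0.084 all [0.551  0.0195 0.0159] toprect 0.601 0.0096 0.1133 0.0036 79.6
top nut_pocket 0.72 3760 z -0.003 0.084 all [0.5514 0.0202 0.0155] toprect 0.6012 0.0108 0.1157 0.0036 79.6
top nut_pocket 0.16 397 z -0.003 0.121 all [ 0.4701 -0.2844  0.0932] toprect 0.4671 -0.2845 0.0316 0.0489 75.1
scene bush 0.78 229 z 0.001 0.032 all [0.4188 0.3015 0.0176] toprect 0.424 0.3065 0.0391 0.0301 46.8
scene clip 0.93 765 z -0.003 0.121 all [ 0.4684 -0.2838  0.0843] toprect 0.4667 -0.2827 0.0323 0.0509 77.0
scene clip 0.65 712 z -0.004 0.078 all [ 0.3526 -0.2548  0.0399] toprect 0.3526 -0.2586 0.0487 0.0296 79.7
scene stand 0.94 1410 z -0.003 0.063 all [ 0.4515 -0.3057  0.0202] toprect 0.4628 -0.2987 0.0863 0.0074 75.0
scene plate_top 0.54 817 z -0.0 0.043 all [ 0.4093 -0.1152  0.0264] toprect 0.4141 -0.1093 0.0599 0.0434 84.9
scene tray 0.73 2812 z -0.001 0.082 all [0.5587 0.0169 0.0232] toprect 0.5994 0.0111 0.1104 0.0083 79.5
scene nut_pocket 0.9 2935 z -0.003 0.082 all [0.5585 0.0154 0.0225] toprect 0.599 0.0103 0.112 0.0083 79.9
```

View pics/crop.png

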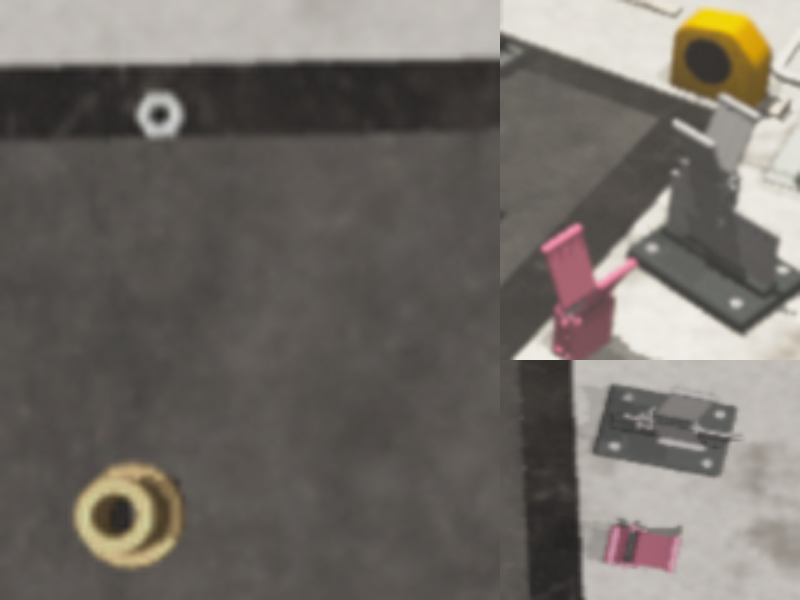

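Top view: nut candidates are the white hex ring at (172,203); the spanner ends (61,262) and (96,313) and the screws in the basket (450,185) are not hexagonal nuts. The bush is at (166,283), and the tape roll at (195,152) is too big. Clip candidates are the steel one on the dark stand (431,255) and the pink one (421,307), so I choose the steel one. The crop confirms these choices.

```bash
cat >> h.py <<'E'
from scipy.spatial.transform import Rotation as Ro
np.set_printoptions(precision=4,suppress=True)
def go(x,y,z,yaw):
    s=status.observe(); R=Ro.from_quat(s["orientation"]).as_matrix()
    d=R.T@(np.array([x,y,z])-s["ee_pos"])
    cur=np.arctan2(R[1,1],R[0,1]); t=cur-np.radians(yaw)
    t=(t+np.pi/2)%np.pi-np.pi/2
    print("t",s["time_s"].__round__(2),"pos",s["ee_pos"],"yaw",np.degrees(cur).round(1),"gap",round(s["finger_gap"],4),"-> shift",d.round(4),"turn",round(t,3))
E
python3 -c "
from h import *
go(.53,.295,.27,0)
print(vision.camera_params('wrist'))"
```

```text
t 2.1 pos [0.1835 0.5712 0.2226] yaw 72.2 gap 0.088 -> shift [-0.4144 -0.157  -0.0474] turn 1.26
{'fx': 395.74041035361057, 'fy': 395.74041035361057, 'cx': 325.75330048600216, 'cy': 241.86558320804536, 'dist': array([-0.0276,  0.    ,  0.    ,  0.    ,  0.    ]), 'R': array([[ 0.3055,  0.9522, -0.0013],
       [ 0.9103, -0.2917,  0.2937],
       [ 0.2792, -0.0909, -0.9559]]), 't': array([-0.6002, -0.035 ,  0.3918])}
```

Call:
arm_command(rows="1 -0.05 -0.02 -0.01 0.15;1 -0.1 -0.04 -0.02 0.3;1 -0.15 -0.06 -0.03 0.45;1 -0.2 -0.08 -0.04 0.6;1 -0.25 -0.1 -0.047 0.75;1 -0.3 -0.12 -0.047 0.9;1 -0.35 -0.135 -0.047 1.05;1 -0.39 -0.15 -0.047 1.2")

```text
time_s: 2.9
ee_pos: [0.4931, 0.3211, 0.27]
orientation: [0.688, 0.726, 0.0, 0.0]
force: [0.6, 0.6, -0.0]
finger_gap: 0.088
finger_force: 0.0
```

```bash
python3 -c "
from h import *
go(.53,.295,.27,0)"
```

```text
t 2.9 pos [0.4931 0.3211 0.27  ] yaw 3.1 gap 0.088 -> shift [-0.028   0.0354  0.    ] turn 0.054
```

Call:
arm_command(rows="1 -0.028 0.035 0 0.054;1 -0.028 0.035 0 0.054;1 -0.028 0.035 0 0.054")

```text
time_s: 3.2
ee_pos: [0.5286, 0.2959, 0.2692]
orientation: [0.706, 0.709, -0.0, -0.0]
force: [-0.4, -0.3, 0.1]
finger_gap: 0.088
finger_force: 0.0
```

```bash
cat >> h.py <<'E'
def hexyaw(p,c,rad=.014):
    pass
E
python3 - <<'E'
from h import *
go(.6,.29,.1,0)
P=vision.camera_params("wrist")
im,d=vision.get_image("wrist"); cv2.imwrite("pics/w1.png",im[...,::-1])
for l in ["nut","bush"]:
    for r in vision.place_of("wrist",l):
        X=w("wrist",r["xyz"],P); print(l,round(r["confidence"],2),X,px("wrist",X,P))
    for r in vision.outline_of("wrist",l)[:2]:
        p=cloud("wrist",d,r["mask"],P); q=p[(p[:,2]>p[:,2].max()-.006)][:,:2].astype(np.float32)
        print(l,round(r["confidence"],2),len(p),p.mean(0),p[:,2].max(),"rect",cv2.minAreaRect(q),"circ",cv2.minEnclosingCircle(q))
        print(" all circ",cv2.minEnclosingCircle(p[:,:2].astype(np.float32)))
        if l=="nut":
            h=cv2.convexHull(q)[:,0]; 
            # width vs angle
            A=np.arange(0,60,2); W=[sum(np.ptp(q@[np.cos(np.radians(a+k)),np.sin(np.radians(a+k))]) for k in (0,60,120))/3 for a in A]
            i=int(np.argmin(W)); print("flat normal",A[i],min(W),max(W))
            ys,xs=np.nonzero(r["mask"]); print(xs.min(),xs.max(),ys.min(),ys.max())
E
```

```text
t 3.2 pos [0.5286 0.2959 0.2692] yaw 0.2 gap 0.088 -> shift [-0.0062  0.0715  0.1691] turn 0.004
nut 0.74 [0.6059 0.294  0.0024] [397. 200.]
nut 0.81 247 [0.6063 0.2939 0.008 ] 0.011008385647812667 rect ((0.606874406337738, 0.29392972588539124), (0.020500920712947845, 0.0188602302223444), 28.73354148864746) circ ((0.6069368124008179, 0.2937390208244324), 0.010969356633722782)
 all circ ((0.6069818139076233, 0.292671799659729), 0.011568673886358738)
flat normal 0 0.019065754412405784 0.021011630512612317
389 407 192 211
bush 0.79 [ 0.4184  0.3104 -0.0064] [227. 183.]
bush 0.7 1185 [0.428  0.3092 0.0183] 0.03235961239699335 rect ((0.4244152009487152, 0.3067612648010254), (0.03285149484872818, 0.032144419848918915), 58.30134963989258) circ ((0.42464348673820496, 0.30662837624549866), 0.016866417601704597)
 all circ ((0.4246031939983368, 0.3051537573337555), 0.02378903515636921)
bush 0.37 6870 [0.5568 0.0322 0.0228] 0.36658043713619726 rect ((0.5325472354888916, 0.32166212797164917), (0.01986039988696575, 0.007576879113912582), 1.9184417724609375) circ ((0.532651424407959, 0.3191153109073639), 0.010049344971776009)
 all circ ((0.5740709900856018, 0.11720134317874908), 0.21260176599025726)
```

View pics/w1.png

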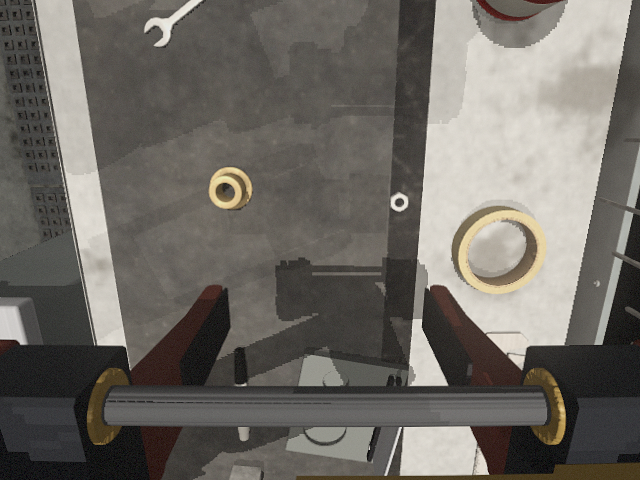

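Call:
arm_command(rows="0.5 -0.002 0.04 0.04 0.004;0.5 -0.002 0.078 0.08 0.004;0.5 -0.002 0.078 0.13 0.004;0.5 -0.002 0.078 0.18 0.004;0.5 -0.002 0.078 0.22 0.004;0.5 -0.002 0.078 0.22 0.004")

```text
time_s: 4.05
ee_pos: [0.5998, 0.2938, 0.0426]
orientation: [0.706, 0.708, -0.006, -0.003]
force: [-1.0, -0.0, 0.6]
finger_gap: 0.0453
finger_force: 0.0
```

```bash
python3 - <<'E'
from h import *
go(.607,.2935,.005,0)
P=vision.camera_params("wrist")
im,d=vision.get_image("wrist")
for r in vision.outline_of("wrist","nut")[:2]:
        p=cloud("wrist",d,r["mask"],P); q=p[(p[:,2]>p[:,2].max()-.004)][:,:2].astype(np.float32)
        print(round(r["confidence"],2),len(p),p.mean(0),p[:,2].max(),"circ",cv2.minEnclosingCircle(q))
        A=np.arange(0,60,2); W=[sum(np.ptp(q@[np.cos(np.radians(a+k)),np.sin(np.radians(a+k))]) for k in (0,60,120))/3 for a in A]
        i=int(np.argmin(W)); print("flat normal",A[i],min(W),max(W))
E
```

```text
t 4.05 pos [0.5998 0.2938 0.0426] yaw 0.2 gap 0.0453 -> shift [-0.0001  0.0077  0.0375] turn 0.003
0.97 930 [0.6071 0.2951 0.0082] 0.01127913567167348 circ ((0.6067852973937988, 0.2942875623703003), 0.010618268512189388)
flat normal 4 0.018681529448654494 0.020511513551682837
```

Call:
arm_command(rows="0.5 0 0 0 0;0.5 0 0 0 0;0.5 0 0 0 0")

```text
time_s: 4.45
ee_pos: [0.6078, 0.2958, 0.0522]
orientation: [0.706, 0.708, 0.002, 0.001]
force: [-0.2, 0.3, 0.3]
finger_gap: 0.0442
finger_force: 0.0
```

```bash
python3 - <<'E'
from h import *
go(.607,.294,.005,-2)
E
```

```text
t 4.45 pos [0.6078 0.2958 0.0522] yaw 0.1 gap 0.0442 -> shift [-0.0019 -0.001   0.0472] turn 0.037
```

Call:
arm_command(rows="0.5 -0.001 -0.001 0.02 0;0.5 -0.001 -0.001 0.035 0;0.5 -0.001 -0.001 0.043 0;0.5 -0.001 -0.001 0.046 0;0.5 -0.001 -0.001 0.046 0;0 -0.001 -0.001 0.046 0;0 -0.001 -0.001 0.046 0;0 -0.001 -0.001 0.046 0")

```text
time_s: 5.25
ee_pos: [0.6056, 0.2942, 0.004]
orientation: [0.706, 0.708, 0.0, 0.0]
force: [0.5, -0.3, 0.0]
finger_gap: 0.0232
finger_force: 0.0
```

Call:
arm_command(rows="0 0 0 0 0;0 0 0 0 0")

```text
time_s: 5.45
ee_pos: [0.6056, 0.2942, 0.004]
orientation: [0.706, 0.708, 0.0, 0.0]
force: [0.0, -0.6, 1.9]
finger_gap: 0.0182
finger_force: 30.0
```

```bash
python3 - <<'E'
from h import *
go(.5392,.0646,.12,-10); print(status.observe()["finger_force"])
E
```

```text
t 5.45 pos [0.6056 0.2942 0.004 ] yaw 0.1 gap 0.0182 -> shift [-0.2294 -0.0667 -0.1161] turn 0.177
30.00058001722209
```

Call:
arm_command(rows="0 0 0 -0.04 0;0 -0.03 -0.01 -0.08 0;0 -0.075 -0.025 -0.11 0;0 -0.12 -0.04 -0.116 0.05;0 -0.16 -0.055 -0.116 0.1;0 -0.2 -0.064 -0.116 0.177;0 -0.22 -0.066 -0.116 0.177;0 -0.229 -0.066 -0.116 0.177")

```text
time_s: 6.25
ee_pos: [0.5391, 0.063, 0.1197]
orientation: [0.767, 0.642, -0.0, 0.0]
force: [0.6, 0.0, -0.5]
finger_gap: 0.0178
finger_force: 30.0
```

Call:
arm_command(rows="0 0 0 0 0;0 0 0 0 0;0 0 0 0 0")

```text
time_s: 6.55
ee_pos: [0.54, 0.0661, 0.1195]
orientation: [0.766, 0.643, 0.0, -0.0]
force: [-0.8, 1.1, -0.3]
finger_gap: 0.0176
finger_force: 30.0
```

```bash
cat > tray.py <<'E'
from h import *
P=vision.camera_params("wrist")
im,d=vision.get_image("wrist"); cv2.imwrite("pics/w_%d.png"%(status.observe()["time_s"]*100),im[...,::-1])
p=cloud("wrist",d,np.ones(d.shape,bool),P)
near=(abs(p[:,0]-.55)<.12)&(abs(p[:,1]-.02)<.12)
q=p[near&(abs(p[:,2]-.080)<.004)][:,:2].astype(np.float32)
q=q[abs(q[:,0]-.6)<.03]
if len(q)>10: print("plate",len(q),cv2.minAreaRect(q))
q=p[near&(abs(p[:,2]-.014)<.003)][:,:2].astype(np.float32)
print("slab",len(q),cv2.minAreaRect(q))
for l in ["nut_pocket","bush_pocket","plate_top","nut"]:
    for r in vision.place_of("wrist",l)[:2]:
        X=w("wrist",r["xyz"],P); print(l,round(r["confidence"],2),X,px("wrist",X,P))
E
python3 tray.py; python3 -c "
from h import *
go(.5392,.0646,.0155,-10)"
```

```text
plate 716 ((0.6071876883506775, 0.04148460924625397), (0.06394951790571213, 0.003945518285036087), 79.36779022216797)
slab 17239 ((0.5527563095092773, 0.022378362715244293), (0.15131016075611115, 0.1306062489748001), 79.48051452636719)
bush_pocket 0.6 [ 0.5289 -0.0095  0.0049] [329. 331.]
plate_top 0.6 [0.5966 0.0101 0.0826] [441. 351.]
nut 0.89 [0.5401 0.0677 0.1186] [327. 305.]
t 6.8 pos [0.5397 0.0656 0.1194] yaw -10.0 gap 0.0179 -> shift [-0.0011 -0.0003  0.1039] turn 0.0
```

Call:
arm_command(rows="0 0 0 0.04 0;0 0 0 0.075 0;0 0 0 0.095 0;0 0 0 0.103 0;0 0 0 0.103 0;0 0 0 0.103 0;0.4 0 0 0.103 0;0.4 0 0 0.103 0")

```text
time_s: 7.6
ee_pos: [0.5406, 0.0649, 0.0176]
orientation: [0.766, 0.643, 0.001, 0.001]
force: [-0.8, 0.6, -0.2]
finger_gap: 0.0308
finger_force: 0.0
```

Call:
arm_command(rows="0.4 0 0 0 0;0.4 0 0 -0.02 0;0.4 0 0 -0.06 0;0.4 0 0 -0.10 0;0.4 0 0 -0.12 0;0.4 0 0 -0.12 0")

```text
time_s: 8.2
ee_pos: [0.5423, 0.065, 0.1401]
orientation: [0.766, 0.643, 0.003, 0.002]
force: [0.4, -0.6, 0.3]
finger_gap: 0.0347
finger_force: 0.0
```

```bash
python3 tray.py; python3 -c "
from h import *
go(.4246,.3065,.12,0)"; ls pics
```

```text
plate 699 ((0.6059024930000305, 0.03512418642640114), (0.07674720138311386, 0.003753666067495942), 79.57459259033203)
slab 17153 ((0.552873432636261, 0.02232377976179123), (0.15113753080368042, 0.13086605072021484), 79.59851837158203)
nut_pocket 0.93 [0.5413 0.065  0.0049] [324. 230.]
bush_pocket 0.59 [ 0.5285 -0.0084  0.0076] [325. 318.]
plate_top 0.93 [0.5981 0.0105 0.0833] [430. 331.]
nut 0.66 [0.538  0.0679 0.0105] [319. 229.]
t 8.45 pos [0.5384 0.0649 0.135 ] yaw -10.0 gap 0.0349 -> shift [ 0.2181 -0.1541  0.0153] turn -0.175
crop.png
scene.png
top.png
w1.png
w_660.png
w_825.png
```

View pics/w_825.png

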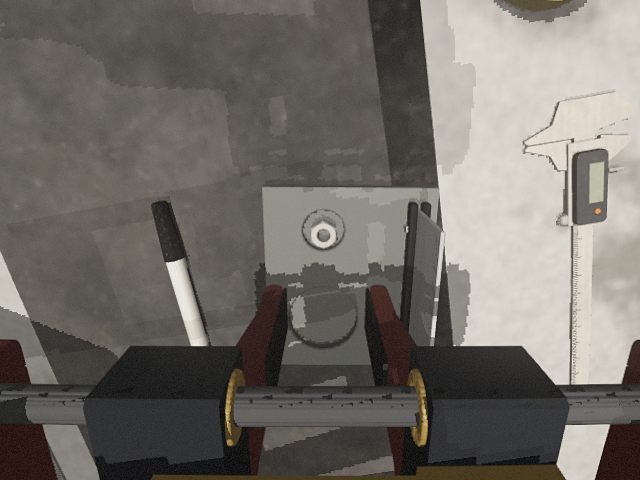

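Call:
arm_command(rows="0.8 0.03 -0.02 0 0;0.8 0.07 -0.045 0 -0.05;0.8 0.11 -0.075 0 -0.1;0.8 0.15 -0.105 0 -0.15;0.8 0.185 -0.13 0 -0.175;0.8 0.21 -0.148 0 -0.175;0.8 0.218 -0.154 0 -0.175;0.8 0.218 -0.154 0 -0.175")

```text
time_s: 9.25
ee_pos: [0.4249, 0.3069, 0.1354]
orientation: [0.706, 0.708, -0.001, -0.0]
force: [-0.4, 0.0, -0.0]
finger_gap: 0.0701
finger_force: 0.0
```

Call:
arm_command(rows="0.8 0 0 0 0;0.8 0 0 0 0")

```text
time_s: 9.45
ee_pos: [0.4265, 0.3051, 0.1362]
orientation: [0.708, 0.707, -0.0, 0.0]
force: [-0.1, -0.6, 0.5]
finger_gap: 0.0703
finger_force: 0.0
```

```bash
python3 - <<'E'
from h import *
P=vision.camera_params("wrist")
im,d=vision.get_image("wrist")
for r in vision.outline_of("wrist","bush")[:2]:
        p=cloud("wrist",d,r["mask"],P); q=p[(abs(p[:,2]-.0305)<.004)][:,:2].astype(np.float32)
        print(round(r["confidence"],2),len(p),p.mean(0),p[:,2].max(),"circ",cv2.minEnclosingCircle(q),cv2.minEnclosingCircle(p[:,:2].astype(np.float32)))
go(.4246,.3065,.009,0)
E
```

```text
0.79 2509 [0.4241 0.3115 0.0181] 0.0313535706237993 circ ((0.42409318685531616, 0.30752214789390564), 0.017108246684074402) ((0.42378750443458557, 0.3069077730178833), 0.023619120940566063)
t 9.55 pos [0.4266 0.3053 0.1364] yaw -0.1 gap 0.0706 -> shift [ 0.0013 -0.002   0.1274] turn -0.002
```

Call:
arm_command(rows="0.8 0.001 -0.002 0.04 0;0.8 0.001 -0.002 0.08 0;0.8 0.001 -0.002 0.11 0;0.8 0.001 -0.002 0.124 0;0.8 0.001 -0.002 0.127 0;0.8 0.001 -0.002 0.127 0;0.2 0.001 -0.002 0.127 0;0 0.001 -0.002 0.127 0")

```text
time_s: 10.35
ee_pos: [0.4249, 0.3077, 0.0106]
orientation: [0.707, 0.707, 0.001, 0.0]
force: [-0.2, -0.1, -0.1]
finger_gap: 0.0579
finger_force: 0.0
```

Call:
arm_command(rows="0 0 0 0 0;0 0 0 0 0;0 0 0 0 0;0 0 0 0 0;0 0 0 0 0")

```text
time_s: 10.85
ee_pos: [0.4242, 0.3076, 0.0099]
orientation: [0.707, 0.707, 0.0, 0.0]
force: [-0.7, -0.5, 5.2]
finger_gap: 0.0329
finger_force: 30.0
```

```bash
python3 -c "
from h import *
go(.5267,-.0067,.12,-10); print(status.observe()['finger_force'])"
```

```text
t 10.85 pos [0.4242 0.3076 0.0099] yaw 0.0 gap 0.0329 -> shift [-0.3142  0.1025 -0.1102] turn 0.175
30.012184215279376
```

Call:
arm_command(rows="0 0 0 -0.04 0;0 -0.03 0.01 -0.08 0;0 -0.075 0.025 -0.11 0;0 -0.12 0.04 -0.11 0;0 -0.165 0.055 -0.11 0.05;0 -0.21 0.07 -0.11 0.1;0 -0.255 0.085 -0.11 0.15;0 -0.29 0.095 -0.11 0.175")

```text
time_s: 11.65
ee_pos: [0.5195, 0.0148, 0.1194]
orientation: [0.767, 0.642, -0.0, 0.0]
force: [0.4, 0.5, -1.8]
finger_gap: 0.0327
finger_force: 30.0
```

Call:
arm_command(rows="0 -0.022 0.012 0 0;0 -0.022 0.012 0 0;0 -0.022 0.012 0 0;0 -0.022 0.012 0 0")

```text
time_s: 12.05
ee_pos: [0.526, -0.0054, 0.1191]
orientation: [0.766, 0.643, -0.0, -0.001]
force: [-0.0, -0.7, -1.6]
finger_gap: 0.0329
finger_force: 30.0
```

```bash
python3 tray.py; python3 -c "
from h import *
go(.5267,-.0067,.0175,-10); print(status.observe()['finger_force'])"
```

```text
plate 1604 ((0.6022107005119324, 0.013838313519954681), (0.11951499432325363, 0.004423901438713074), 79.64043426513672)
slab 26890 ((0.5516822934150696, 0.023817554116249084), (0.1504550576210022, 0.12989751994609833), 78.31114196777344)
nut_pocket 0.95 [0.5404 0.0669 0.0066] [330. 133.]
bush_pocket 0.8 [ 0.5255 -0.0112  0.0041] [328. 245.]
plate_top 0.57 [0.598  0.0125 0.0834] [459. 225.]
nut 0.57 [0.5415 0.0656 0.0094] [332. 135.]
t 12.3 pos [ 0.5267 -0.0055  0.1195] yaw -9.9 gap 0.0332 -> shift [-0.0012  0.0003  0.102 ] turn 0.001
29.99547639512457
```

Call:
arm_command(rows="0 0 0 0.04 0;0 0 0 0.07 0;0 0 0 0.09 0;0 0 0 0.099 0;0 0 0 0.101 0;0 0 0 0.101 0;0.6 0 0 0.101 0;0.6 0 0 0.101 0")

```text
time_s: 13.1
ee_pos: [0.528, -0.0065, 0.0197]
orientation: [0.766, 0.643, 0.001, 0.001]
force: [0.6, 0.5, 0.4]
finger_gap: 0.0456
finger_force: 0.0
```

Call:
arm_command(rows="0.6 0 0 0 0;0.6 0 0 0 0;0.6 0 0 -0.02 0;0.6 0 0 -0.06 0;0.6 0 0 -0.10 0;0.6 0 0 -0.14 0;0.6 0 0 -0.16 0;0.6 0 0 -0.16 0")

```text
time_s: 13.9
ee_pos: [0.5294, -0.0067, 0.182]
orientation: [0.766, 0.643, 0.002, 0.003]
force: [-0.4, -0.5, -0.1]
finger_gap: 0.0526
finger_force: 0.0
```

```bash
python3 tray.py; python3 - <<'E'
from h import *
P=vision.camera_params("wrist"); im,d=vision.get_image("wrist")
for l in ["nut","bush"]:
  for r in vision.outline_of("wrist",l)[:1]:
    p=cloud("wrist",d,r["mask"],P); q=p[p[:,2]>p[:,2].max()-.005][:,:2].astype(np.float32)
    print(l,r["confidence"],len(p),p[:,2].max(),cv2.minEnclosingCircle(q))
go(.466,-.283,.2,-15)
E
ls pics
```

```text
plate 932 ((0.6018589735031128, 0.013930544257164001), (0.11904051154851913, 0.003681028028950095), 79.25859069824219)
slab 20208 ((0.5527713298797607, 0.022413432598114014), (0.1502281129360199, 0.13100042939186096), 79.55216217041016)
nut_pocket 0.75 [0.542  0.065  0.0051] [325. 131.]
bush_pocket 0.67 [ 0.5287 -0.0069  0.0058] [324. 218.]
bush_pocket 0.46 [ 0.4622 -0.2955  0.0017] [311. 475.]
plate_top 0.61 [0.6014 0.0118 0.0813] [426. 199.]
nut 0.82 325 0.018271851633106514 ((0.5395306348800659, 0.06402267515659332), 0.0099817318841815)
bush 0.95 1957 0.03828296919016832 ((0.5265249609947205, -0.006571569945663214), 0.017265334725379944)
t 14.3 pos [ 0.5262 -0.0062  0.1773] yaw -10.0 gap 0.0528 -> shift [-0.283  -0.0111 -0.0227] turn 0.087
crop.png
scene.png
top.png
w1.png
w_1210.png
w_1395.png
w_660.png
w_825.png
```

Call:
arm_command(rows="1 -0.03 -0.001 -0.01 0;1 -0.07 -0.003 -0.02 0.03;1 -0.115 -0.005 -0.023 0.06;1 -0.16 -0.007 -0.023 0.087;1 -0.205 -0.009 -0.023 0.087;1 -0.245 -0.011 -0.023 0.087;1 -0.27 -0.011 -0.023 0.087;1 -0.28 -0.011 -0.023 0.087")

```text
time_s: 15.1
ee_pos: [0.4667, -0.2825, 0.2009]
orientation: [0.794, 0.608, -0.0, -0.0]
force: [-0.0, 0.1, 0.4]
finger_gap: 0.088
finger_force: 0.0
```

Call:
arm_command(rows="1 0 0 0 0;1 0 0 0 0;1 0 0 0 0")

```text
time_s: 15.4
ee_pos: [0.4675, -0.2785, 0.2014]
orientation: [0.793, 0.609, 0.0, -0.0]
force: [-0.2, 0.8, 0.2]
finger_gap: 0.0879
finger_force: 0.0
```

```bash
cat > clip.py <<'E'
from h import *
P=vision.camera_params("wrist")
im,d=vision.get_image("wrist"); cv2.imwrite("pics/c_%d.png"%(status.observe()["time_s"]*100),im[...,::-1])
go(.466,-.283,.15,-15)
p=cloud("wrist",d,np.ones(d.shape,bool),P)
n=(np.hypot(p[:,0]-.466,p[:,1]+.283)<.05)
q=p[n&(p[:,2]>.112)&(p[:,2]<.126)][:,:2].astype(np.float32); print("lips",len(q),cv2.minAreaRect(q),p[n&(p[:,2]<.14)][:,2].max())
q=p[n&(p[:,2]>.056)&(p[:,2]<.066)][:,:2].astype(np.float32)
if len(q)>5: print("strip",len(q),cv2.minAreaRect(q))
for l in ["clip","clip_grip","jaw_a","jaw_b","stand"]:
    for r in vision.place_of("wrist",l)[:2]:
        X=w("wrist",r["xyz"],P); print(l,round(r["confidence"],2),X,px("wrist",X,P))
E
python3 clip.py; ls pics/c_*
```

```text
t 15.45 pos [ 0.4676 -0.2786  0.2014] yaw -14.9 gap 0.0881 -> shift [-0.0047 -0.0004  0.0514] turn 0.001
lips 964 ((0.46742716431617737, -0.2827030122280121), (0.033394671976566315, 0.05040215700864792), 75.06138610839844) 0.12094285943145631
strip 189 ((0.46822914481163025, -0.29286500811576843), (0.08037207275629044, 0.018591279163956642), 82.4306640625)
clip 0.86 [ 0.3569 -0.2578  0.0346] [197. 230.]
clip 0.58 [ 0.4714 -0.286   0.079 ] [335. 242.]
clip_grip 0.97 [ 0.4673 -0.286   0.1198] [330. 262.]
clip_grip 0.81 [ 0.3548 -0.2603  0.0745] [179. 247.]
jaw_a 0.97 [ 0.4631 -0.281   0.0464] [322. 228.]
jaw_a 0.81 [ 0.353  -0.2633 -0.0016] [207. 226.]
jaw_b 0.97 [ 0.4631 -0.281   0.0464] [322. 228.]
jaw_b 0.81 [ 0.353  -0.2633 -0.0016] [207. 226.]
stand 0.62 [ 0.4621 -0.2945 -0.0001] [326. 228.]
stand 0.51 [ 0.4192 -0.111  -0.0036] [220.  37.]
pics/c_1545.png
```

Call:
arm_command(rows="1 -0.004 -0.0005 0.03 0.001;1 -0.004 -0.0005 0.06 0.001;1 -0.004 -0.0005 0.085 0.001;1 -0.004 -0.0005 0.1 0.001;1 -0.004 -0.0005 0.1035 0.001;1 -0.004 -0.0005 0.1035 0.001;1 -0.004 -0.0005 0.1035 0.001")

```text
time_s: 16.4
ee_pos: [0.4665, -0.2843, 0.0989]
orientation: [0.794, 0.608, 0.0, 0.001]
force: [0.6, 0.1, -0.6]
finger_gap: 0.088
finger_force: 0.0
```

```bash
python3 -c "
from h import *
go(.4674,-.2827,.098,-15)"
```

```text
t 16.4 pos [ 0.4665 -0.2843  0.0989] yaw -15.1 gap 0.088 -> shift [0.0018 0.0004 0.0009] turn -0.001
```

Call:
arm_command(rows="0.5 0.001 0.0005 0.001 0;0.3 0.001 0.0005 0.001 0;0.1 0.001 0.0005 0.001 0;0 0.001 0.0005 0.001 0;0 0.001 0.0005 0.001 0;0 0.001 0.0005 0.001 0;0 0.001 0.0005 0.001 0;0 0.001 0.0005 0.001 0")

```text
time_s: 17.2
ee_pos: [0.4664, -0.2829, 0.0969]
orientation: [0.794, 0.608, -0.0, -0.0]
force: [-0.6, -0.2, -0.9]
finger_gap: 0.0275
finger_force: 10.5
```

Call:
arm_command(rows="0 0 0 0 0;0 0 0 0 0")

```text
time_s: 17.4
ee_pos: [0.4665, -0.283, 0.097]
orientation: [0.794, 0.608, -0.0, -0.0]
force: [0.8, 0.3, -0.6]
finger_gap: 0.0243
finger_force: 30.0
```

```bash
python3 clip.py; python3 -c "
from h import *
s=status.observe();print(s['finger_force'],s['force'])"; ls pics/c_*
```

```text
t 17.45 pos [ 0.4665 -0.283   0.097 ] yaw -15.1 gap 0.0241 -> shift [-0.0001 -0.0005 -0.053 ] turn -0.001
lips 2984 ((0.46592241525650024, -0.2821105122566223), (0.033866237848997116, 0.04271238297224045), 75.63286590576172) 0.13998702107063452
strip 687 ((0.4662105441093445, -0.29268553853034973), (0.08095711469650269, 0.02754388377070427), 75.70230865478516)
clip 0.82 [ 0.3538 -0.2558  0.034 ] [137. 266.]
clip 0.71 [ 0.4708 -0.2807  0.0755] [334. 284.]
clip_grip 0.85 [ 0.4748 -0.2865  0.11  ] [349. 326.]
clip_grip 0.67 [ 0.3551 -0.259   0.0696] [111. 295.]
jaw_a 0.96 [ 0.3546 -0.2518 -0.0002] [158. 243.]
jaw_a 0.83 [ 0.46   -0.2773  0.0399] [314. 259.]
jaw_b 0.96 [ 0.3546 -0.2518 -0.0002] [158. 243.]
jaw_b 0.83 [ 0.46   -0.2773  0.0399] [314. 259.]
stand 0.56 [ 0.4616 -0.2948  0.0021] [324. 263.]
29.981505274772644 [ 0.9779 -0.2718 -0.5055]
pics/c_1545.png
pics/c_1745.png
```

Call:
arm_command(rows="0 0 0 -0.015 0;0 0 0 -0.035 0;0 0 0 -0.06 0;0 0 0 -0.08 0;0 0 0 -0.09 0;0 0 0 -0.09 0;0 0 0 -0.09 0;0 0 0 -0.09 0")

```text
time_s: 18.5
ee_pos: [0.4659, -0.2825, 0.1858]
orientation: [0.794, 0.608, -0.0, -0.001]
force: [-0.6, -1.0, -1.6]
finger_gap: 0.0242
finger_force: 30.0
```

```bash
python3 clip.py; python3 -c "
from h import *
go(.6012,.0125,.187,-10.4);s=status.observe();print(s['finger_force'],s['force'])"; ls pics/c_*
```

```text
t 18.55 pos [ 0.4659 -0.2825  0.1859] yaw -15.1 gap 0.0241 -> shift [-0.0005  0.0003  0.0358] turn -0.001
lips 0 ((0.0, 0.0), (0.0, 0.0), 0.0) 0.1399926387671903
strip 205 ((0.470352441072464, -0.2723967432975769), (0.03934403508901596, 0.0022904810030013323), 75.1532974243164)
clip 0.79 [ 0.4713 -0.2797  0.1624] [336. 281.]
clip 0.72 [ 0.3558 -0.2561  0.0322] [190. 228.]
clip_grip 0.9 [ 0.3535 -0.2599  0.0726] [171. 247.]
clip_grip 0.79 [ 0.4772 -0.2843  0.1989] [355. 321.]
jaw_a 0.87 [ 0.4607 -0.2797  0.1321] [317. 265.]
jaw_a 0.79 [ 0.3514 -0.2619 -0.0026] [201. 225.]
jaw_b 0.87 [ 0.4607 -0.2797  0.1321] [317. 265.]
jaw_b 0.79 [ 0.3514 -0.2619 -0.0026] [201. 225.]
stand 0.95 [ 0.4614 -0.2946  0.002 ] [326. 229.]
t 18.8 pos [ 0.4664 -0.2829  0.1866] yaw -15.1 gap 0.0241 -> shift [ 0.3203  0.0534 -0.0004] turn -0.081
29.98146504163742 [ 0.5149  0.4755 -0.5724]
pics/c_1545.png
pics/c_1745.png
pics/c_1855.png
```

Call:
arm_command(rows="0 0.02 0.003 0 0;0 0.06 0.01 0 -0.02;0 0.105 0.018 0 -0.04;0 0.15 0.025 0 -0.06;0 0.195 0.033 0 -0.08;0 0.24 0.04 0 -0.081;0 0.275 0.046 0 -0.081;0 0.3 0.05 0 -0.081")

```text
time_s: 19.6
ee_pos: [0.5937, -0.0038, 0.1869]
orientation: [0.768, 0.641, 0.0, -0.0]
force: [0.3, 0.0, -1.9]
finger_gap: 0.0242
finger_force: 30.0
```

Call:
arm_command(rows="0 0.012 0.002 0 0;0 0.02 0.0035 0 0;0 0.02 0.0035 0 0;0 0.02 0.0035 0 0;0 0.02 0.0035 0 0")

```text
time_s: 20.1
ee_pos: [0.5995, 0.0115, 0.187]
orientation: [0.769, 0.639, -0.0, 0.0]
force: [0.4, -0.0, -0.7]
finger_gap: 0.0241
finger_force: 30.0
```

```bash
cat > fin.py <<'E'
from h import *
P=vision.camera_params("wrist"); im,d=vision.get_image("wrist"); cv2.imwrite("pics/f_%d.png"%(status.observe()["time_s"]*100),im[...,::-1])
p=cloud("wrist",d,np.ones(d.shape,bool),P)
q=p[(abs(p[:,2]-.080)<.003)&(abs(p[:,0]-.6)<.03)&(abs(p[:,1]-.01)<.09)][:,:2].astype(np.float32)
print("plate",len(q),cv2.minAreaRect(q),cv2.fitLine(q,cv2.DIST_HUBER,0,.01,.01).ravel())
s=status.observe(); z=s["ee_pos"][2]
n=np.hypot(*(p[:,:2]-s["ee_pos"][:2]).T)<.06
for h in [-.054,-.045]:
    b=p[n&(abs(p[:,2]-z-h)<.004)]; 
    if len(b)>5: print("clip low",len(b),b.mean(0),cv2.minAreaRect(b[:,:2].astype(np.float32)))
for l in ["clip","jaw_a","plate_top"]:
    for r in vision.place_of("wrist",l)[:1]: X=w("wrist",r["xyz"],P); print(l,round(r["confidence"],2),X)
go(.6012,.0125,.12,-10.4); print(s["finger_force"],s["force"])
E
python3 fin.py; ls pics/f_*
```

```text
plate 386 ((0.6069651246070862, 0.04012508690357208), (0.0651184469461441, 0.0027113212272524834), 79.59616088867188) [0.183  0.9831 0.607  0.0417]
clip low 367 [0.6029 0.022  0.1344] ((0.6026108860969543, 0.013919083401560783), (0.03223903849720955, 0.035325512290000916), 80.38946533203125)
clip low 303 [0.6055 0.0175 0.1422] ((0.6027923226356506, 0.01583578996360302), (0.027468042448163033, 0.03224823996424675), 79.6134033203125)
clip 0.96 [0.6029 0.0114 0.1618]
jaw_a 0.98 [0.6112 0.011  0.1318]
plate_top 0.72 [0.5981 0.0128 0.0814]
t 20.3 pos [0.5997 0.012  0.1871] yaw -10.5 gap 0.0242 -> shift [0.0008 0.0013 0.0671] turn -0.001
29.981439113616943 [ 0.2647 -0.4372 -0.7297]
pics/f_2014.png
```

Call:
arm_command(rows="0 0 0 0.015 0;0 0 0 0.03 0;0 0 0 0.04 0;0 0 0 0.048 0;0 0 0 0.055 0;0 0 0 0.06 0;0 0 0 0.064 0;0 0 0 0.067 0")

```text
time_s: 21.1
ee_pos: [0.6001, 0.0127, 0.1199]
orientation: [0.768, 0.64, 0.0, 0.0]
force: [0.4, 0.4, -1.1]
finger_gap: 0.0241
finger_force: 30.0
```

Call:
arm_command(rows="0 0 0 0 0;0 0 0 0 0;0 0 0 0 0;0 0 0 0 0")

```text
time_s: 21.5
ee_pos: [0.6001, 0.0127, 0.1203]
orientation: [0.768, 0.64, 0.0, 0.0]
force: [0.1, 0.5, -1.1]
finger_gap: 0.0242
finger_force: 30.0
```

```bash
python3 fin.py; python3 - <<'E'
from h import *
s,_=vision.get_image("scene"); t,_=vision.get_image("top"); wr,_=vision.get_image("wrist")
c=np.zeros((600,800,3),np.uint8)
c[:300,:400]=cv2.resize(s[200:290,260:380],(400,300),interpolation=cv2.INTER_CUBIC)
c[:300,400:]=cv2.resize(t[165:285,230:390],(400,300),interpolation=cv2.INTER_CUBIC)
c[300:,:400]=cv2.resize(wr[150:375,190:490],(400,300),interpolation=cv2.INTER_CUBIC)
cv2.imwrite("pics/fin.png",c[...,::-1])
E
```

```text
plate 913 ((0.6026541590690613, 0.013849616050720215), (0.11955073475837708, 0.029075730592012405), 79.32150268554688) [0.1721 0.9851 0.6051 0.0305]
clip low 389 [0.6026 0.0196 0.0675] ((0.5999062657356262, -0.0038817040622234344), (0.07031653821468353, 0.0353405587375164), 80.18648529052734)
clip low 683 [0.605  0.0224 0.0771] ((0.6026648879051208, 0.013062939047813416), (0.11817487329244614, 0.03268598020076752), 81.07404327392578)
clip 0.75 [0.6031 0.0142 0.0963]
jaw_a 0.91 [0.6151 0.0141 0.0648]
t 21.7 pos [0.6    0.0127 0.1201] yaw -10.4 gap 0.0244 -> shift [0.     0.0012 0.0001] turn -0.0
29.981456100940704 [ 0.2498 -0.3273 -1.1058]
```

View pics/fin.png

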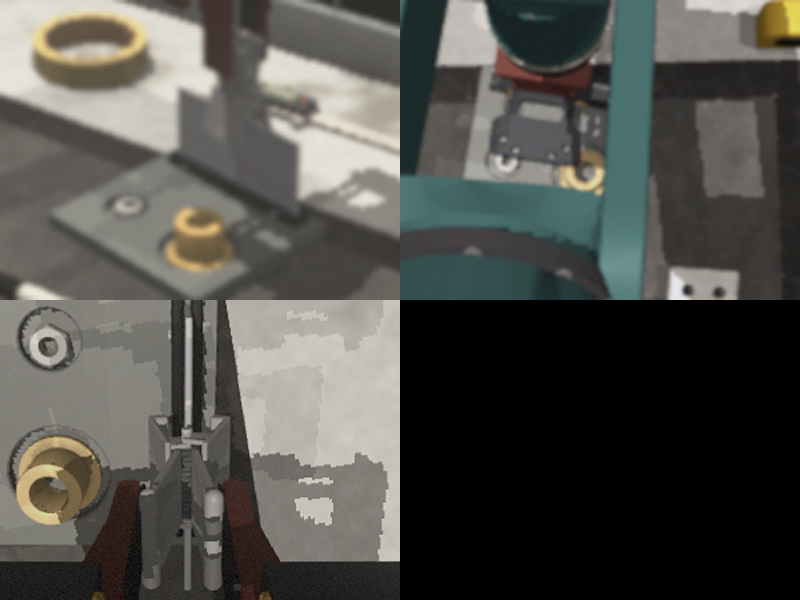

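The composite shows the nut and bush in their pockets. In the wrist crop the plate edge at x≈188 lies midway between the jaws (150 to 228), and the wrist force hasn't changed since hovering.

```bash
python3 -c "
from h import *
print(manip.sign_off())"
```

```text
the job is handed in; nothing more can be done
None
```

I've handed the job in: the nut and bush are flat in their pockets, and the clip is squeezed wide open astride the middle of the plate, jaw tips about 13–15 mm below its top edge. The camera and wrist force showed no sign of it touching the plate. The hand-in call gave no verdict.

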